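# Set a foam board in the trimmer for its cut

## Robot

A 6-joint arm with a two-finger parallel gripper is mounted at the origin on the work surface. World frame = base frame: x ahead of the robot, y to its left, z up, the work surface at z = 0. Lengths are in m, angles in rad, forces in N, time in s.
With the tool pointing down it reaches from about 0.15 to 0.775 m from the base axis. Payload 6.1 kg.
Tool frame: the origin (TCP) lies at the very end of the fingers, on their centre line; the grasp point (between the pads) lies 19 mm behind it; z points along the fingers, y is the line along which they close (so a half turn about z gives the same grasp; the last joint's range is limited). The gripper opens to 85 mm and grips with 20 to 120 N. Pads are 22 mm wide; open, the fingers measure 114 mm over their backs; the gripper's body (76 mm by 85 mm) begins 54 mm behind the grasp point. The pads swing forward as they close: fully open they stand 13 mm farther back than shut.
Start: joints at [1.258, 0.126, -0.04, 1.405, 0, 1.571], TCP at [0.162, 0.5, 0.231] pointing down, gripper open.
Joint ranges: [-2.72, 2.72], [-0.95, 1.95], [-1.27, 1.35], [-1.78, 2.02], [-1.46, 1.47], [-3.14, 3.14]. Speed limits (rad/s): [2.39, 2.39, 3.01, 3.14, 3.14, 3.14].

## Interface

Orientations are given as a rotation vector (axis times angle).
In Python, from bench import status, capture, calibration, arm gives the robot as it stands.
- The arm moves only by the tool servo_tool, never from a script. Its argument "rows" is a list of rows, each a list of 2 entries, a list of its own where there are three numbers: the shift along the world's x, y, z in m, then the turn, a rotation vector about the world's x, y, z in rad. A call has 1 to 12 rows; each row is the pose to reach, as a shift and turn from the pose commanded when the call began; what a row does not reach only later rows make up. A row lasts 1/8 s, in which the tool goes at most 62.5 mm and 10.7 degrees, less where a joint would pass 70% of its speed; a pose out of reach is approached as far as the arm can. A call with a gripper value outside its range is refused whole. "jaw" is the closure, from -1 (fully open) to 1 (shut), set as the call begins (left out, the last holds). The fingers move at their own pace and stop on an object; "squeeze" is the grip in N (left out, the last holds). Time passes only in rows, so rows that repeat a pose let the fingers close. It gives the time, the measured TCP pose, the force, the opening and the grip force at its end, in the units of the state.
- status.sense(): the state, without advancing time (a new reading comes with each control period).
- capture(name): name is "scene" or "side" or "wrist"; returns (picture, depth): 480x640x3 uint8, blue, green, red; 480x640 float32, m along the optical axis (not along the pixel's ray), 0 where there is no reading.
- calibration(name): a dict with "mtx" (3x3 intrinsics, pixels), "eye" and "orientation" of the camera in the world. Camera axes: x right, y up, looking along -z (the intrinsics and any distortion apply to the point x, -y, -z); pixel columns grow to the right and rows downward; lengths in m; the calibration is good to about 2 mm. A picture is of the moment at which its call begins: read the wrist's pose just before it. calibration takes no time and is no camera call; for the wrist camera it gives the pose at the moment of the call.
- arm.sign_off(): hands the job in; it is judged then, once.
The state is a dict: "t": time; "qpos": joint angles; "joint_velocities": joint speeds; "tau": joint torques, N m; "eef_pos": TCP position; "tcp_rot": TCP orientation; "force": force on the tool from outside, world axes, zero at the start; "torque": the same for the moment, N m; "gripper_width": finger opening in m; "grasp_force": force on a finger pad.
Only numpy, scipy, OpenCV 4.12 (cv2) and the standard library are available. Lean on these libraries where they do the work, as an engineer would, in place of code of your own. Each camera call takes 0.05 s, during which the arm holds its last target. There are 200 camera calls.

## Task

Set the collage board up in the trimmer for trimming off its blank margin: push it across the bed with the fingertips until its far edge lies flush along the fence and its left edge is in line with the white line of the red pointer. Push it flat on the bed only, without picking it up or tipping it, and leave the cutter head and everything else on the trimmer and the table where they are.

Things in the scene. Friction and masses are not known exactly. Their poses are not given: they have to be found in the camera images.
- board: white foam board panel lying flat on the bed, 120 (x) x 170 (y) x 10 mm thick, about 30 g, slides easily; a blue and teal collage covers the left (+y) part of its top, the right is blank. Origin: centre of its underside, z up. It starts turned up to 15 degrees from the trimmer, short of the fence, its left edge to the left of the pointer.
- trimmer: sliding-head board trimmer fixed to the table. Origin on the table; x points away from the operator, y left, z up. Flat dark teal bed with a pale grid, top 22 mm above the table, x -180 to 180, y -200 to 230 mm. Fence: aluminium bar with a scale along the far side, parallel to y, near face at x = 150 mm, top 12 mm above the bed.
- fence_face (a point): point on the near face of the fence, level with the bed top, at trimmer x = 150 mm, y = 0; axes as the trimmer's (x square to the fence, y along it)
- rail_mid (a point): middle of the top of the cutter rail, which runs along x on the right at trimmer y = -165 mm, 38 mm above the bed, between two black end blocks 46 mm high. Rail and clear guard strip cover y -180 to -123 mm, 24 mm clear above the bed: the board slides under them, fingers do not.
- pointer: red plastic pointer 20 mm wide locked on top of the fence, with a 4 mm wide white line along x across its middle. Origin: on the white line, on the fence top, directly above the fence's near face; axes as the trimmer's. Its white line is the mark for the board's left edge.
- cutter_knob (a point): top of the orange knob of the cutter head (grey block 66 x 44 mm on the rail, parked near the operator's end), 98 mm above the bed
- glue_stick: glue stick standing on the near left part of the bed, white with orange cap, 27 mm diameter, 90 mm tall; origin: centre of its underside
- jar_lid: white round lid on the far left part of the bed, 34 mm diameter, 22 mm tall; origin: centre of its underside
- figurine: grey dry clay figurine of a standing girl with raised arms on a 68 mm disc, 173 mm tall, on the table; origin: centre of its underside
- coffee_cup: dark red paper coffee cup with white lid, 82 mm diameter, 114 mm tall, on the table; origin: centre of its underside
- brush_cup: pale cup of 70 mm diameter, 85 mm tall, with brushes and sticks reaching 190 mm, on the table; origin: centre of its underside
- paint_pot: blue paint jar with white cap, 52 mm diameter, 70 mm tall, on the table; origin: centre of its underside
- pliers: pliers lying on the table, orange and black handles, 160 mm long along x, 15 mm thick; origin on the table near the middle
- pencil: yellow and black pencil lying on the table, 180 mm long along its x, 7 mm thick; origin at the middle, on the table
There are look-alikes about, which are no part of the job. Leave any purple or yellow look-alike of the figurine alone.

How it is judged:
At the end, for the whole second after the job is handed in: The board lies flat and still on the bed, within 3 mm of touching the fence and 0.025 rad of parallel to it, its left edge within 4 mm of the pointer's white line; the cutter head and all other things are within 15 mm of where they stood, the standing ones upright (x of board in the frame of fence_face between -0.063 and -0.057 m and angle between the x axis of board and the x axis of trimmer, either way round below 0.025 rad and y of board in the frame of pointer between -0.089 and -0.081 m and height (world z) of board below 0.024 m and angle between board's own z axis and vertical below 0.03 rad and linear speed of board below 0.005 m/s and distance of each of cutter_knob, glue_stick, jar_lid, figurine, coffee_cup, brush_cup, paint_pot, pliers, pencil from where it was at the start of the episode below 0.015 m and angle between each of glue_stick, jar_lid, figurine, coffee_cup, brush_cup, paint_pot's own z axis and vertical below 0.2 rad).
It fails at once if the board is lifted, carried or tipped up off the bed (height (world z) of board above 0.034 m or angle between board's own z axis and vertical above 0.15 rad).
It fails at once if the cutter head is moved along its rail by more than 15 mm (distance of cutter_knob from where it was at the start of the episode above 0.015 m).
It fails at once if something else on the trimmer or the table is shifted by more than 15 mm or knocked over (distance of any of glue_stick, jar_lid, figurine, coffee_cup, brush_cup, paint_pot, pliers, pencil from where it was at the start of the episode above 0.015 m or angle between any of glue_stick, jar_lid, figurine, coffee_cup, brush_cup, paint_pot's own z axis and vertical above 0.3 rad).
It also fails if it takes over 64 s, if anything falls off the work surface, if the arm or the gripper's body presses on something with over 40 N, if the wrist force passes 120 N, or if a joint passes its speed limit or range.

## Working session

There is one attempt and no reset: what is moved stays moved. The work goes in short steps, Python scripts to look and compute and a tool call to move; the robot and the scene stay as the last step left them, time stands still between calls to the robot, and variables do not carry over. Pictures are saved under pics/ and viewed, at most 10 in all, crops included, and the job is handed in when it is done.

Besides the shell and the picture viewer there is one more tool, called after "Request:" in YAML: its name, and indented under it one key for each argument. servo_tool: Moves the arm, as the interface text tells. Its arguments: {"type":"object","properties":{"rows":{"type":"array","items":{"type":"array"}},"jaw":{"type":"number"},"squeeze":{"type":"number"}},"required":["rows"]}

```bash
mkdir -p pics
cat > h.py <<'E'
import numpy as np, cv2
from bench import status, capture, calibration, arm
from scipy.spatial.transform import Rotation as R
def rot(o):
    o=np.array(o,float)
    if o.shape==(3,3): return o
    return R.from_rotvec(o).as_matrix() if o.size==3 else R.from_quat(o).as_matrix()
def onplane(c,uv,z):
    uv=np.atleast_2d(np.array(uv,float)); K=np.array(c['mtx'])
    p=cv2.undistortPoints(uv[:,None],K,np.array(c.get('dist',np.zeros(5)),float))[:,0]
    d=np.c_[p[:,0],-p[:,1],-np.ones(len(p))]@rot(c['orientation']).T
    e=np.array(c['eye']); return e+d*((z-e[2])/d[:,2])[:,None]
def proj(c,P):
    P=np.atleast_2d(P); q=(P-np.array(c['eye']))@rot(c['orientation'])
    q=q*[1,-1,-1]; return cv2.projectPoints(q,np.zeros(3),np.zeros(3),np.array(c['mtx']),np.array(c.get('dist',np.zeros(5)),float))[0][:,0]
def cloud(c,d):
    v,u=np.mgrid[:480,:640]; K=np.array(c['mtx'])
    p=np.stack([(u-K[0,2])/K[0,0]*d,-(v-K[1,2])/K[1,1]*d,-d],-1)
    return p@rot(c['orientation']).T+np.array(c['eye'])
E
python3 - <<'E'
from h import *
for n in ['scene','side']:
    c=calibration(n); print(n,c); im,d=capture(n); cv2.imwrite(f'pics/{n}.png',im); np.save(n+'_d.npy',d)
print(status.sense()['eef_pos'],status.sense()['tcp_rot'],calibration('wrist'))
E
```

```text
scene {'mtx': array([[459.49959561,   0.        , 319.72296547],
       [  0.        , 459.49959561, 238.07614741],
       [  0.        ,   0.        ,   1.        ]]), 'eye': array([0.89240532, 0.58867143, 0.91760515]), 'orientation': array([0.30797585, 0.86611964, 2.37035744])}
side {'mtx': array([[570.82808243,   0.        , 318.59763549],
       [  0.        , 570.82808243, 244.1954394 ],
       [  0.        ,   0.        ,   1.        ]]), 'eye': array([0.14912342, 1.28578744, 1.1679568 ]), 'orientation': array([ 0.159522  , -1.22803982, -2.66748785])}
[0.16144753 0.49918015 0.23059575] [-4.89342483e-01 -3.10300851e+00  2.21968615e-03] {'mtx': array([[336.07533816,   0.        , 320.90848492],
       [  0.        , 336.07533816, 241.15797008],
       [  0.        ,   0.        ,   1.        ]]), 'eye': array([0.09271455, 0.52189162, 0.37262372]), 'orientation': array([-0.24706226, -0.1783826 ,  1.24737256])}
```

View pics/scene.png

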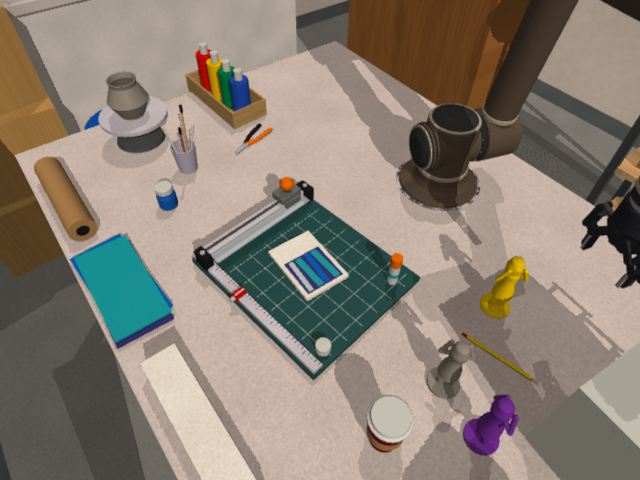

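View pics/side.png

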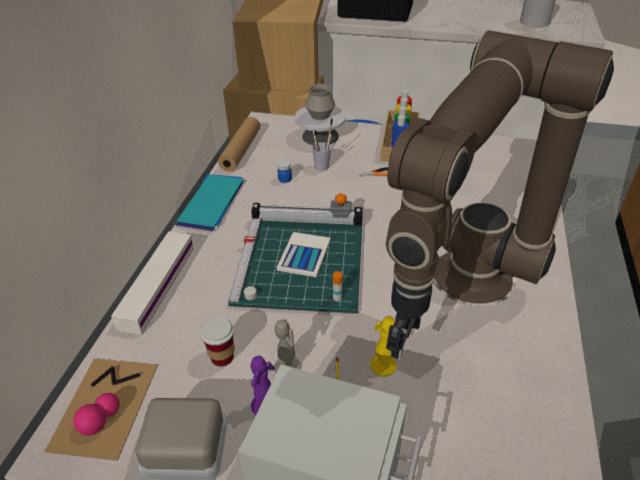

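The scene view shows the board at (308,265), the red pointer at (239,294) on the fence, which runs from (205,262) to (318,372), the glue stick at (395,270), the lid at (323,346) and the knob at (287,185). Candidates for the board are the collage panel at (308,265), the teal book at (120,290) and the white box at (195,415). I choose the collage panel on the bed and will check it in a crop.

Run:
```python
from h import *
c=calibration('scene'); im=cv2.imread('pics/scene.png'); d=np.load('scene_d.npy')
x0,y0,w,h=185,175,240,205
cv2.imwrite('pics/crop.png',cv2.resize(im[y0:y0+h,x0:x0+w],(800,600*1*205*800//(240*600)*1 if 0 else 683))[:600] if 0 else cv2.resize(im[y0:y0+h,x0:x0+w],None,fx=2.9,fy=2.9,interpolation=cv2.INTER_CUBIC))
P=cloud(c,d)
for n,uv in dict(board=(290,250),bed=(330,220),fence=(270,322),ptr=(239,294),knob=(287,184),lid=(323,341),glue=(397,258)).items(): print(n,P[uv[1],uv[0]].round(4))
# board
for n in ['scene','side']:
    c=calibration(n); im=cv2.imread(f'pics/{n}.png'); P=cloud(c,np.load(n+'_d.npy')); 
    m0=(P[...,2]>.0272)&(P[...,2]<.0385)
    seed={'scene':(250,290),'side':(243,305)}[n]
    m=cv2.morphologyEx(m0.astype('u1'),cv2.MORPH_OPEN,np.ones((3,3)))
    k,l=cv2.connectedComponents(m,connectivity=4); b=(l==l[seed]); print(n,'seedlabel',l[seed],b.sum(), 'z',np.median(P[b][:,2]))
    ct=max(cv2.findContours(b.astype('u1'),0,1)[0],key=len)[:,0].astype(float)
    W=onplane(c,ct,.032); r=cv2.minAreaRect((W[:,:2]*1000).astype('f4')); print(r, cv2.boxPoints(r).round(1).tolist())
    hsv=cv2.cvtColor(im,cv2.COLOR_BGR2HSV); red=(((hsv[...,0]<8)|(hsv[...,0]>172))&(hsv[...,1]>150)&(hsv[...,2]>90)&(P[...,2]>.02)&(P[...,2]<.06)&(P[...,0]>.2)&(abs(P[...,1])<.5)).astype('u1')
    k,l,s,ce=cv2.connectedComponentsWithStats(red)
    for i in range(1,k):
        if s[i,4]>8: print('red',s[i],ce[i],onplane(c,ce[i],.04).round(4))
```

```text
board [ 0.5113 -0.0195  0.0313]
bed [ 0.3639 -0.0474  0.0219]
fence [0.6618 0.1221 0.0326]
ptr [0.6812 0.0247 0.0415]
knob [ 0.4321 -0.1425  0.1172]
lid [0.6003 0.2323 0.0441]
glue [0.3672 0.1958 0.1121]
scene seedlabel 47 2859 z 0.033012728565304905
((502.3786926269531, 39.8446044921875), (174.2195587158203, 123.21815490722656), 88.22212982177734) [[438.1000061035156, -45.29999923706055], [561.2999877929688, -49.099998474121094], [566.7000122070312, 125.0], [443.5, 128.8000030517578]]
red [231 287  15  16  82] [238.37804878 293.7804878 ] [[0.6817 0.0223 0.04  ]]
side seedlabel 13 1395 z 0.032264272295862595
((500.08331298828125, 41.06156539916992), (175.5482635498047, 121.6249008178711), 88.34449768066406) [[436.79998779296875, -44.900001525878906], [558.2999877929688, -48.400001525878906], [563.4000244140625, 127.0], [441.79998779296875, 130.60000610351562]]
red [245 239   9   3  20] [248.9  239.65] [[0.6781 0.0251 0.04  ]]
```

View pics/crop.png

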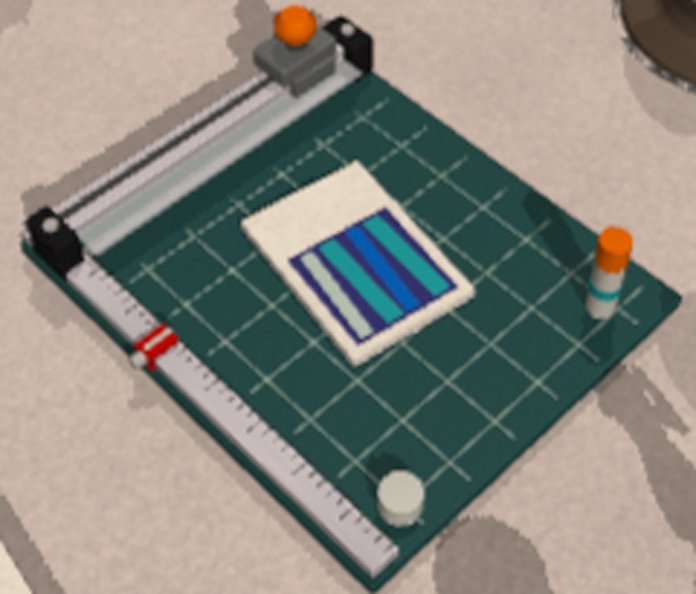

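The crop confirms the board: a white panel with a blue and teal collage. The fence's near top edge runs from crop (92,262) to (398,551), and the pointer's white line is at about (157,340).

Run:
```python
from h import *
c=calibration('scene')
s=lambda x,y:(185+x/2.9,175+y/2.9)
f=onplane(c,[s(92,262),s(398,551)],.034); print('fence',f.round(4))
b=onplane(c,[s(680,297),s(374,588),s(22,243)],.022); print('bed nearL,farL,farR',b.round(4))
for v in (f[1]-f[0],b[1]-b[2],b[0]-b[1]): print(np.degrees(np.arctan2(v[1],v[0])))
print('wl',onplane(c,[s(157,340),s(170,330),s(145,350)],.04).round(4))
print('eef->cam')
st=status.sense(); w=calibration('wrist'); T=R.from_rotvec(st['tcp_rot'])
print(T.inv().apply(w['eye']-st['eef_pos']), T.as_matrix().round(3), rot(w['orientation']).round(3))
```

```text
fence [[ 0.6805 -0.0825  0.034 ]
 [ 0.6309  0.2704  0.034 ]]
bed nearL,farL,farR [[ 0.3055  0.2271  0.022 ]
 [ 0.6575  0.278   0.022 ]
 [ 0.7154 -0.1444  0.022 ]]
98.00861926880218
97.80799251704414
-171.77542384092868
wl [[0.6781 0.0198 0.04  ]
 [0.6651 0.0177 0.04  ]
 [0.6904 0.0223 0.04  ]]
eef->cam
[ 0.07238845  0.00025352 -0.14202755] [[-0.951  0.308 -0.   ]
 [ 0.308  0.951 -0.001]
 [ 0.    -0.001 -1.   ]] [[ 0.309 -0.913 -0.267]
 [ 0.951  0.297  0.088]
 [-0.001 -0.281  0.96 ]]
```

Request:
servo_tool:
  rows:
    - [[0.38, -0.47, 0.0], [0, 0, 0.453]]
    - [[0.38, -0.47, 0.0], [0, 0, 0.453]]
    - [[0.38, -0.47, 0.0], [0, 0, 0.453]]
    - [[0.38, -0.47, 0.0], [0, 0, 0.453]]
    - [[0.38, -0.47, 0.0], [0, 0, 0.453]]
    - [[0.38, -0.47, 0.0], [0, 0, 0.453]]
    - [[0.38, -0.47, 0.0], [0, 0, 0.453]]
    - [[0.38, -0.47, 0.0], [0, 0, 0.453]]
    - [[0.38, -0.47, 0.0], [0, 0, 0.453]]
    - [[0.38, -0.47, 0.0], [0, 0, 0.453]]
    - [[0.38, -0.47, 0.0], [0, 0, 0.453]]
    - [[0.38, -0.47, 0.0], [0, 0, 0.453]]
  jaw: -0.4

```text
t: 1.6
eef_pos: [0.5412, 0.0294, 0.2307]
tcp_rot: [0.219, -3.132, -0.001]
force: [-0.2, -0.3, -0.3]
gripper_width: 0.0599
grasp_force: 0.0
```

Run:
```python
from h import *
import pickle
s=status.sense(); print(s['t'],s['eef_pos'],s['tcp_rot'],s['gripper_width'],s['qpos'],s['force'])
c=calibration('wrist'); im,d=capture('wrist'); cv2.imwrite('pics/w1.png',im); pickle.dump((c,d),open('w1.pkl','wb'))
```

```text
1.6 [0.54115412 0.02944934 0.23072708] [ 2.18937491e-01 -3.13248212e+00 -5.65831763e-04] 0.059939269675231756 [ 5.41818863e-02  1.59372547e-01 -1.73987607e-03  1.41115809e+00
  3.37436658e-04 -8.53767203e-02] [-0.17558984 -0.2668008  -0.31270968]
```

View pics/w1.png

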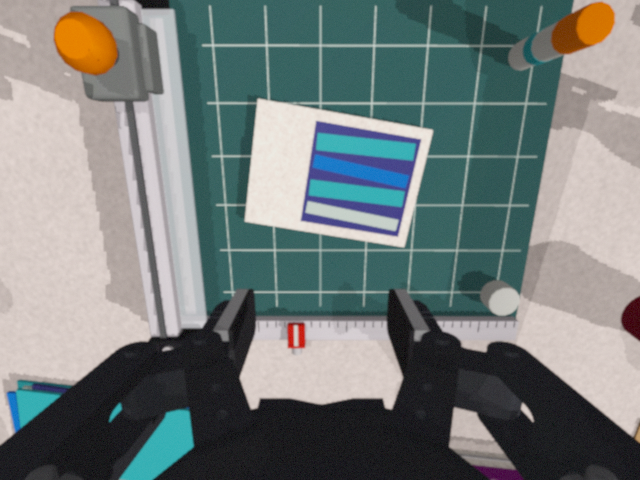

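The wrist view shows board corners at (259,98), (433,130), (405,247) and (245,221). The fence's near edge is at about row 320, the pointer's white line at column 296, and the lid at (500,298).

```bash
cat >> h.py <<'E'
def corners(im,c,z=.032,lo=None):
    # white/collage panel by colour: not bed teal; restricted by caller mask
    pass
E
python3 - <<'E'
from h import *
import pickle
c,d=pickle.load(open('w1.pkl','rb')); im=cv2.imread('pics/w1.png'); g=cv2.cvtColor(im,cv2.COLOR_BGR2GRAY).astype(float)
for x in (270,345,375): print(x,g[310:330,x].astype(int).tolist())
print(im[332:338,285:308].mean(0).astype(int)[:,0].tolist())
print('board',onplane(c,[(259,98),(433,130),(405,247),(245,221)],.032)[:,:2].round(4).tolist())
f=onplane(c,[(265,320.5),(510,320.5)],.034); v=f[1]-f[0];print('fence',f.round(4).tolist(),np.degrees(np.arctan2(v[1],v[0])))
p=onplane(c,[(296.5,325),(296.5,346)],.040)[:,:2]; print('ptr',p.round(4))
g1=onplane(c,[(207,45.5),(550,45)],.022);g2=onplane(c,[(224,292),(500,291)],.022)
for q in(g1,g2): v=q[1]-q[0]; print('grid',np.degrees(np.arctan2(v[1],v[0])))
P=cloud(c,d)
for uv in [(296,333),(340,327),(340,300),(270,180),(500,296)]: print(P[uv[1],uv[0]].round(4))
E
```

```text
270 [68, 65, 64, 66, 70, 82, 98, 108, 114, 118, 149, 185, 204, 205, 204, 202, 203, 202, 201, 204]
345 [70, 56, 54, 50, 58, 66, 86, 100, 103, 110, 133, 163, 183, 185, 183, 179, 172, 171, 172, 174]
375 [74, 67, 59, 50, 59, 70, 90, 100, 103, 107, 131, 163, 185, 189, 189, 189, 189, 190, 192, 192]
[163, 152, 117, 59, 23, 18, 21, 37, 108, 173, 200, 199, 173, 116, 52, 17, 21, 16, 23, 88, 158, 193, 203]
board [[0.4375, -0.0429], [0.443, 0.1257], [0.5625, 0.1234], [0.5575, -0.0471]]
fence [[0.6687, -0.0158, 0.034], [0.6309, 0.2582, 0.034]] 97.8630038018827
ptr [[0.666  0.0201]
 [0.6926 0.0232]]
grid 97.98590512690232
grid 98.09541138837655
[0.675  0.0207 0.0418]
[0.6648 0.0692 0.0348]
[0.6377 0.0657 0.0221]
[ 0.5121 -0.0255  0.0312]
[0.5996 0.2326 0.0429]
```

Request:
servo_tool:
  rows:
    - [[-0.06, 0, 0], [0, 0, 0]]
    - [[-0.12, -0.003, 0], [0, 0, 0]]
    - [[-0.141, -0.003, -0.05], [0, 0, 0]]
    - [[-0.141, -0.003, -0.1], [0, 0, 0]]
    - [[-0.141, -0.003, -0.15], [0, 0, 0]]
    - [[-0.141, -0.003, -0.19], [0, 0, 0]]
    - [[-0.141, -0.003, -0.201], [0, 0, 0]]
    - [[-0.141, -0.003, -0.201], [0, 0, 0]]
    - [[-0.141, -0.003, -0.201], [0, 0, 0]]

```text
t: 2.78
eef_pos: [0.4018, 0.0268, 0.032]
tcp_rot: [-0.221, 3.131, -0.0]
force: [-0.2, -0.3, 0.2]
gripper_width: 0.0599
grasp_force: 0.0
```

Request:
servo_tool:
  rows:
    - [[0, 0, -0.002], [0, 0, 0]]
    - [[0, 0, -0.004], [0, 0, 0]]
    - [[0, 0, -0.004], [0, 0, 0]]
    - [[0, 0, -0.004], [0, 0, 0]]

```text
t: 3.28
eef_pos: [0.4005, 0.0265, 0.0263]
tcp_rot: [0.22, -3.134, 0.0]
force: [-0.3, -0.4, -1.0]
gripper_width: 0.0601
grasp_force: 0.0
```

Run:
```python
from h import *
import pickle
s=status.sense(); print(s['t'],s['eef_pos'],s['force'])
c=calibration('wrist'); im,d=capture('wrist'); cv2.imwrite('pics/w2.png',im)
```

```text
3.275 [0.40052701 0.02646887 0.02630903] [-0.32648038 -0.39160438 -1.03288829]
```

View pics/w2.png

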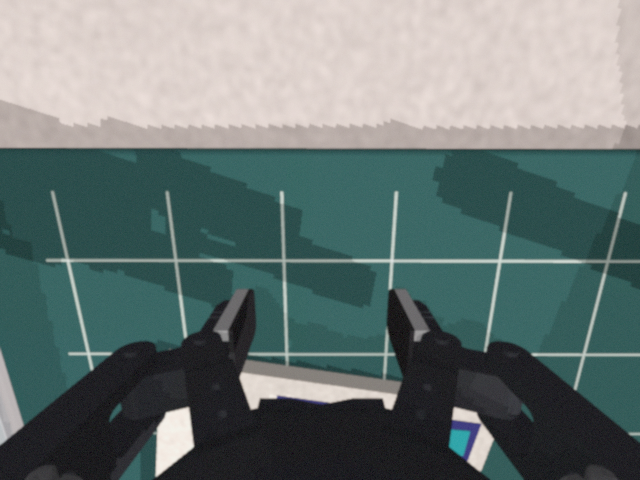

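The fingertips, at (235,300) and (405,300), stand behind the board's near edge and clear of it. I'll go lower until they are near the bed.

Request:
servo_tool:
  rows:
    - [[0, 0, -0.002], [0, 0, 0]]
    - [[0, 0, -0.003], [0, 0, 0]]
    - [[0, 0, -0.003], [0, 0, 0]]

```text
t: 3.7
eef_pos: [0.4004, 0.0265, 0.0231]
tcp_rot: [0.22, -3.133, -0.0]
force: [0.4, -0.7, -0.0]
gripper_width: 0.06
grasp_force: 0.0
```

Request:
servo_tool:
  rows:
    - [[0, 0, -0.002], [0, 0, 0]]
    - [[0, 0, -0.002], [0, 0, 0]]

```text
t: 3.95
eef_pos: [0.4004, 0.0265, 0.0211]
tcp_rot: [0.22, -3.134, 0.0]
force: [-0.0, -0.4, 0.0]
gripper_width: 0.0598
grasp_force: 0.0
```

Request:
servo_tool:
  rows:
    - [[0, 0, -0.002], [0, 0, 0]]
    - [[0, 0, -0.002], [0, 0, 0]]

```text
t: 4.2
eef_pos: [0.4004, 0.0265, 0.0191]
tcp_rot: [0.22, -3.134, 0.0]
force: [0.1, -0.8, -0.5]
gripper_width: 0.0598
grasp_force: 0.0
```

Request:
servo_tool:
  rows:
    - [[0, 0, -0.002], [0, 0, 0]]
    - [[0, 0, -0.002], [0, 0, 0]]

```text
t: 4.45
eef_pos: [0.4004, 0.0265, 0.0171]
tcp_rot: [0.22, -3.134, -0.0]
force: [0.2, 0.2, 0.4]
gripper_width: 0.0599
grasp_force: 0.0
```

Request:
servo_tool:
  rows:
    - [[0, 0, -0.001], [0, 0, 0]]
    - [[0, 0, -0.001], [0, 0, 0]]

```text
t: 4.7
eef_pos: [0.4005, 0.0265, 0.017]
tcp_rot: [-0.22, 3.134, -0.0]
force: [-3.5, -0.2, 7.8]
gripper_width: 0.0599
grasp_force: 4.0
```

Request:
servo_tool:
  rows:
    - [[0, 0, 0.004], [0, 0, 0]]
    - [[0.01, 0.0014, 0.004], [0, 0, 0]]
    - [[0.017, 0.0024, 0.004], [0, 0, 0]]
    - [[0.023, 0.0032, 0.004], [0, 0, 0]]
    - [[0.029, 0.0041, 0.004], [0, 0, 0]]
    - [[0.035, 0.0049, 0.004], [0, 0, 0]]
    - [[0.041, 0.0058, 0.004], [0, 0, 0]]
    - [[0.047, 0.0066, 0.004], [0, 0, 0]]
    - [[0.053, 0.0075, 0.004], [0, 0, 0]]
    - [[0.059, 0.0083, 0.004], [0, 0, 0]]
    - [[0.065, 0.0091, 0.004], [0, 0, 0]]
    - [[0.071, 0.01, 0.004], [0, 0, 0]]

```text
t: 6.2
eef_pos: [0.4719, 0.0365, 0.0203]
tcp_rot: [0.22, -3.134, 0.0]
force: [-0.7, 0.3, -0.0]
gripper_width: 0.06
grasp_force: 0.2
```

Request:
servo_tool:
  rows:
    - [[0.006, 0.0008, 0], [0, 0, 0]]
    - [[0.012, 0.0017, 0], [0, 0, 0]]
    - [[0.018, 0.0025, 0], [0, 0, 0]]
    - [[0.024, 0.0034, 0], [0, 0, 0]]
    - [[0.03, 0.0042, 0], [0, 0, 0]]
    - [[0.035, 0.0049, 0], [0, 0, 0]]
    - [[0.04, 0.0056, 0], [0, 0, 0]]
    - [[0.044, 0.0062, 0], [0, 0, 0]]
    - [[0.044, 0.0062, 0], [0, 0, 0]]

```text
t: 7.32
eef_pos: [0.5159, 0.0428, 0.0203]
tcp_rot: [-0.22, 3.134, 0.0]
force: [-0.3, -1.0, 0.1]
gripper_width: 0.0596
grasp_force: 0.0
```

```bash
cat >> h.py <<'E'
u=np.array([.9903,.1392]); v=np.array([-.1392,.9903])
def board(n='scene',save=None):
    c=calibration(n); im,d=capture(n); P=cloud(c,d)
    if save: cv2.imwrite(save,im)
    hsv=cv2.cvtColor(im,cv2.COLOR_BGR2HSV)
    U=P[...,:2]@u; V=P[...,:2]@v
    m=(P[...,2]>.0275)&(P[...,2]<.038)&(U>.38)&(U<.655)&(V>-.3)&(V<.12)
    m=cv2.morphologyEx(m.astype('u1'),cv2.MORPH_OPEN,np.ones((3,3)))
    k,l,s,ce=cv2.connectedComponentsWithStats(m,connectivity=4); i=1+np.argmax(s[1:,4])
    ct=max(cv2.findContours((l==i).astype('u1'),0,1)[0],key=len)[:,0].astype(float)
    W=onplane(c,ct,.032)[:,:2]@np.c_[u,v]
    print(n,'area',s[i,4],'U',W[:,0].min().round(4),W[:,0].max().round(4),'V',W[:,1].min().round(4),W[:,1].max().round(4),'rect',cv2.minAreaRect((W*1000).astype('f4')))
E
python3 - <<'E'
from h import *
s=status.sense(); print(s['t'],s['eef_pos'],s['force'], 'UV',s['eef_pos'][:2]@u,s['eef_pos'][:2]@v)
board('scene','pics/s2.png'); board('side')
im=cv2.imread('pics/s2.png'); cv2.imwrite('pics/s2c.png',cv2.resize(im[165:385,180:440],None,fx=2.7,fy=2.7,interpolation=cv2.INTER_CUBIC))
E
```

```text
7.325 [0.51591269 0.04276668 0.02029323] [-0.34906055 -0.96624844  0.10550536] UV 0.5168614554680264 -0.029463204197936754
scene area 3235 U 0.5237 0.6515 V -0.1067 0.0666 rect ((587.6292114257812, -19.99909210205078), (173.2954559326172, 127.78146362304688), 89.9950942993164)
side area 1211 U 0.5258 0.6483 V -0.1056 0.0671 rect ((587.1577758789062, -19.23217010498047), (122.50967407226562, 172.51284790039062), 0.25087761878967285)
```

View pics/s2c.png

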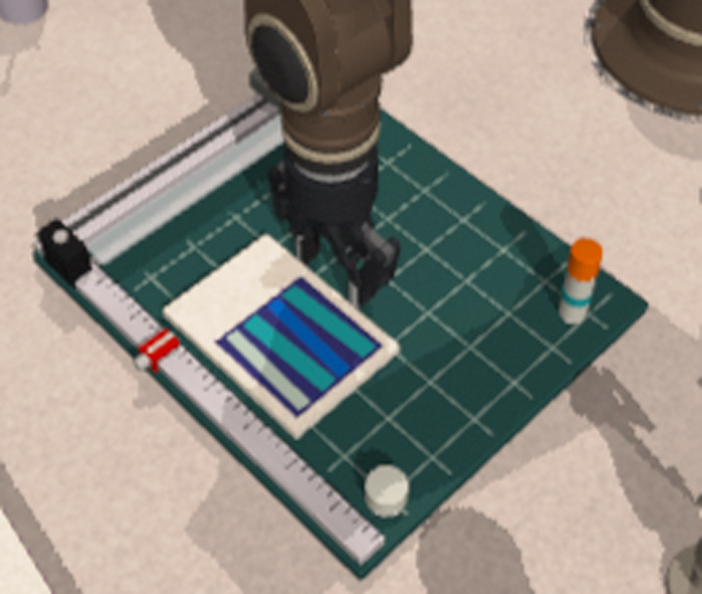

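The board is now square to the fence, with about 13 mm left to go. I'll push most of that, then lift off and swing round to the left edge.

Request:
servo_tool:
  rows:
    - [[0.005, 0.0007, 0], [0, 0, 0]]
    - [[0.009, 0.0013, 0], [0, 0, 0]]
    - [[0.0105, 0.0015, 0], [0, 0, 0]]
    - [[0.0105, 0.0015, 0], [0, 0, 0]]
    - [[0.0, 0.0, 0], [0, 0, 0]]
    - [[-0.01, -0.0014, 0.0], [0, 0, 0]]
    - [[-0.01, -0.0014, 0.05], [0, 0, 0]]
    - [[-0.01, -0.0014, 0.1], [0, 0, 0]]
    - [[-0.01, -0.0014, 0.1], [0, 0, 0]]

```text
t: 8.55
eef_pos: [0.5073, 0.0414, 0.1246]
tcp_rot: [-0.22, 3.126, 0.0]
force: [1.4, -0.7, -0.6]
gripper_width: 0.0599
grasp_force: 0.0
```

Request:
servo_tool:
  rows:
    - [[0.02, 0.04, 0.01], [0, 0, -0.18]]
    - [[0.04, 0.08, 0.01], [0, 0, -0.36]]
    - [[0.06, 0.11, 0.01], [0, 0, -0.54]]
    - [[0.07, 0.131, 0.01], [0, 0, -0.72]]
    - [[0.07, 0.131, 0.01], [0, 0, -0.9]]
    - [[0.07, 0.131, 0.01], [0, 0, -1.08]]
    - [[0.07, 0.131, 0.01], [0, 0, -1.26]]
    - [[0.07, 0.131, 0.01], [0, 0, -1.44]]
    - [[0.07, 0.131, 0.01], [0, 0, -1.571]]
    - [[0.07, 0.131, 0.01], [0, 0, -1.571]]
    - [[0.07, 0.131, 0.01], [0, 0, -1.571]]

```text
t: 9.93
eef_pos: [0.575, 0.1721, 0.1298]
tcp_rot: [-2.058, -2.373, 0.001]
force: [0.2, 0.2, 0.2]
gripper_width: 0.0598
grasp_force: 0.0
```

Run:
```python
from h import *
s=status.sense(); print(s['t'],s['eef_pos'],s['tcp_rot'],s['qpos'], 'UV',s['eef_pos'][:2]@u,s['eef_pos'][:2]@v)
y=R.from_rotvec(s['tcp_rot']).as_matrix()[:,1]; print('tool y deg',np.degrees(np.arctan2(y[1],y[0])))
board('side'); board('scene')
```

```text
9.925 [0.57503331 0.17211406 0.12975063] [-2.05782072e+00 -2.37317129e+00  1.19571495e-03] [ 2.90825094e-01  2.85004130e-01 -6.52466929e-02  1.22144715e+00
 -2.14340212e-07  1.71952243e+00] UV 0.593413764740157 0.09039991771551556
tool y deg 8.141669293252058
side area 1013 U 0.538 0.6544 V -0.1044 0.0692 rect ((597.4207153320312, -18.653350830078125), (114.6602554321289, 173.80029296875), 1.6542619466781616)
scene area 2589 U 0.5387 0.6554 V -0.1067 0.0668 rect ((597.0491943359375, -19.90973663330078), (116.70249938964844, 173.48399353027344), 0.002309214323759079)
```

Request:
servo_tool:
  rows:
    - [[0, 0, -0.05], [0, 0, 0]]
    - [[0, 0, -0.09], [0, 0, 0]]
    - [[0, 0, -0.108], [0, 0, 0]]
    - [[0, 0, -0.11], [0, 0, 0]]
    - [[0.0014, -0.01, -0.11], [0, 0, 0]]
    - [[0.0022, -0.016, -0.11], [0, 0, 0]]
    - [[0.0031, -0.022, -0.11], [0, 0, 0]]
    - [[0.0042, -0.03, -0.11], [0, 0, 0]]
    - [[0.0053, -0.038, -0.11], [0, 0, 0]]
    - [[0.0065, -0.046, -0.11], [0, 0, 0]]
    - [[0.0076, -0.054, -0.11], [0, 0, 0]]
    - [[0.0084, -0.06, -0.11], [0, 0, 0]]

```text
t: 11.52
eef_pos: [0.584, 0.1117, 0.0202]
tcp_rot: [-2.061, -2.371, 0.0]
force: [-0.6, 0.8, 1.0]
gripper_width: 0.06
grasp_force: 0.2
```

Request:
servo_tool:
  rows:
    - [[0.0011, -0.008, 0], [0, 0, 0]]
    - [[0.0022, -0.016, 0], [0, 0, 0]]
    - [[0.0034, -0.024, 0], [0, 0, 0]]
    - [[0.0045, -0.032, 0], [0, 0, 0]]
    - [[0.0056, -0.04, 0], [0, 0, 0]]
    - [[0.0067, -0.048, 0], [0, 0, 0]]
    - [[0.0079, -0.056, 0], [0, 0, 0]]
    - [[0.0089, -0.063, 0], [0, 0, 0]]
    - [[0.0096, -0.068, 0], [0, 0, 0]]
    - [[0.0101, -0.072, 0], [0, 0, 0]]
    - [[0.0106, -0.075, 0], [0, 0, 0]]
    - [[0.0106, -0.075, 0], [0, 0, 0]]

```text
t: 13.02
eef_pos: [0.5946, 0.0372, 0.0203]
tcp_rot: [2.061, 2.371, 0.0]
force: [0.1, 0.2, 0.5]
gripper_width: 0.0601
grasp_force: 0.0
```

Run:
```python
from h import *
s=status.sense(); print(s['t'],s['eef_pos'],s['force'], 'UV',s['eef_pos'][:2]@u,s['eef_pos'][:2]@v)
board('side'); board('scene')
cv2.imwrite('pics/w3.png',capture('wrist')[0])
```

```text
13.025 [0.59460047 0.03719721 0.02031161] [0.05691565 0.19501693 0.49789779] UV 0.5940107005238694 -0.04593198552074193
side area 129 U 0.5713 0.6132 V -0.1075 -0.0536 rect ((593.1876220703125, -81.077392578125), (40.725738525390625, 52.87001419067383), 4.09448766708374)
scene area 877 U 0.5564 0.6551 V -0.1812 -0.0559 rect ((605.8279418945312, -118.44183349609375), (125.31578063964844, 98.49088287353516), 89.86599731445312)
```

View pics/w3.png

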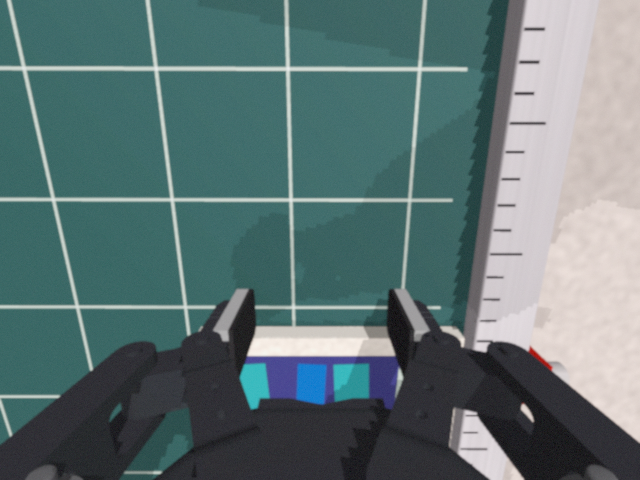

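The wrist view shows the board's left edge at row 330, with the fingertips behind it, about 16 mm short of the pointer's line. I'll push most of that, then back off and look.

Request:
servo_tool:
  rows:
    - [[0.001, -0.006, 0], [0, 0, 0]]
    - [[0.0015, -0.011, 0], [0, 0, 0]]
    - [[0.002, -0.0144, 0], [0, 0, 0]]
    - [[0.002, -0.0144, 0], [0, 0, 0]]
    - [[0.0, 0.0, 0], [0, 0, 0]]
    - [[-0.002, 0.015, 0.01], [0, 0, 0]]
    - [[-0.004, 0.03, 0.06], [0, 0, 0]]
    - [[-0.004, 0.03, 0.12], [0, 0, 0]]
    - [[-0.004, 0.03, 0.14], [0, 0, 0]]
    - [[-0.004, 0.03, 0.14], [0, 0, 0]]

```text
t: 14.42
eef_pos: [0.5916, 0.0687, 0.163]
tcp_rot: [2.057, 2.37, 0.006]
force: [0.8, 0.3, 0.5]
gripper_width: 0.0598
grasp_force: 0.0
```

Request:
servo_tool:
  rows:
    - [[-0.02, -0.01, 0], [0, 0, 0.18]]
    - [[-0.04, -0.03, 0], [0, 0, 0.36]]
    - [[-0.06, -0.06, 0], [0, 0, 0.54]]
    - [[-0.071, -0.08, 0], [0, 0, 0.72]]
    - [[-0.071, -0.1, 0], [0, 0, 0.9]]
    - [[-0.071, -0.103, 0], [0, 0, 1.08]]
    - [[-0.071, -0.103, 0], [0, 0, 1.26]]
    - [[-0.071, -0.103, 0], [0, 0, 1.44]]
    - [[-0.071, -0.103, 0], [0, 0, 1.571]]
    - [[-0.071, -0.103, 0], [0, 0, 1.571]]
    - [[-0.071, -0.103, 0], [0, 0, 1.571]]

```text
t: 15.8
eef_pos: [0.5191, -0.0354, 0.1595]
tcp_rot: [0.217, -3.133, -0.0]
force: [0.2, -0.2, -0.2]
gripper_width: 0.0597
grasp_force: 0.0
```

Run:
```python
from h import *
import pickle
s=status.sense(); print(s['t'],s['eef_pos'],s['tcp_rot'], 'UV',s['eef_pos'][:2]@u,s['eef_pos'][:2]@v)
c=calibration('wrist'); im,d=capture('wrist'); cv2.imwrite('pics/w4.png',im); pickle.dump((c,d),open('w4.pkl','wb'))
```

```text
15.8 [ 0.51909278 -0.03538305  0.15946955] [ 2.17105593e-01 -3.13273524e+00 -3.30232619e-04] UV 0.5091322561123922 -0.10729754873866705
```

View pics/w4.png

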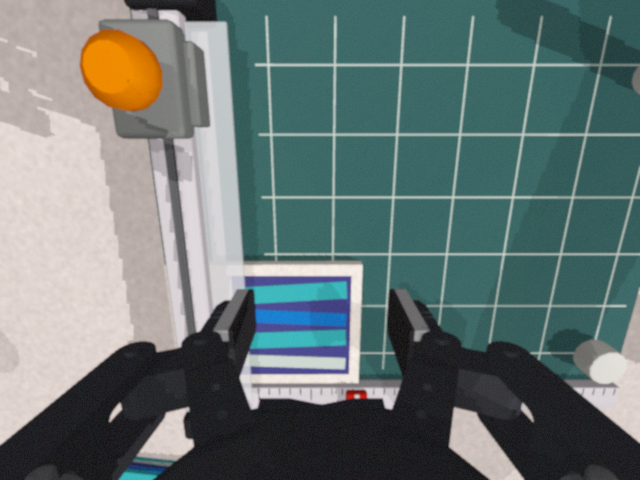

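The wrist view shows the board's near edge at row 265 and its left edge at column 361, with the pointer's line at about (356,397). The guard's edge is at column 240, so I'll check how much room the right finger has.

Run:
```python
from h import *
import pickle
c,d=pickle.load(open('w4.pkl','rb')); P=cloud(c,d)
uv=[(235,150),(225,150),(228,60)]
for q in uv: p=P[q[1],q[0]]; print(q,p.round(4),p[:2]@u,p[:2]@v)
W=onplane(c,[(242,250),(240,150),(230,30)],.05)[:,:2]; print('guard edge V',W@v)
W=onplane(c,[(362,266),(361,320),(359.5,380)],.032)[:,:2]; print('left edge UV',W@u,W@v)
W=onplane(c,[(250,263),(355,263)],.032)[:,:2]; print('near edge U',W@u)
W=onplane(c,[(250,383),(355,383)],.032)[:,:2]; print('far edge U',W@u)
W=onplane(c,[(356.5,397)],.040)[:,:2]; print('ptr',W@u,W@v)
f=[(270,386),(450,385)]; print('fence?',onplane(c,f,.034)[:,:2]@u)
im=cv2.imread('pics/w4.png'); g=cv2.cvtColor(im,cv2.COLOR_BGR2GRAY).astype(int)
print(g[374:394,300].tolist(),g[374:394,375].tolist(),g[255:270,300].tolist()); print(g[350,350:370].tolist(), im[396:398,340:372,0].mean(0).astype(int).tolist())
```

```text
(235, 150) [ 0.4624 -0.1122  0.0215] 0.4423264117993371 -0.1754848296569917
(225, 150) [ 0.462  -0.113   0.0481] 0.44181175472955325 -0.1762149539440817
(228, 60) [ 0.4026 -0.1144  0.0477] 0.38278647233798496 -0.16938486393490412
guard edge V [-0.16864004 -0.164866   -0.16607454]
left edge UV [0.53808899 0.58967928 0.65345774] [-0.07158326 -0.07086747 -0.07035222]
near edge U [0.53504812 0.53534744]
far edge U [0.6564528  0.65682987]
ptr [0.66592041] [-0.07369183]
fence? [0.65827829 0.65779344]
[188, 224, 234, 235, 236, 235, 233, 230, 216, 180, 138, 123, 132, 158, 177, 169, 161, 158, 163, 173] [77, 69, 71, 72, 72, 88, 107, 118, 118, 119, 119, 121, 129, 163, 193, 206, 209, 207, 207, 209] [134, 82, 74, 69, 75, 97, 122, 139, 154, 186, 216, 228, 231, 232, 233]
[215, 232, 235, 235, 234, 233, 234, 234, 223, 184, 123, 88, 84, 84, 84, 85, 85, 83, 86, 82] [172, 173, 172, 171, 165, 132, 74, 31, 26, 21, 13, 24, 24, 57, 121, 173, 193, 193, 177, 131, 66, 27, 22, 20, 21, 23, 84, 156, 189, 200, 201, 201]
```

Request:
servo_tool:
  rows:
    - [[0, 0, -0.05], [0, 0, 0]]
    - [[0, 0, -0.1], [0, 0, 0]]
    - [[0, 0, -0.13], [0, 0, 0]]
    - [[0, 0, -0.139], [0, 0, 0]]
    - [[0.004, 0.0006, -0.139], [0, 0, 0]]
    - [[0.008, 0.0011, -0.139], [0, 0, 0]]
    - [[0.012, 0.0017, -0.139], [0, 0, 0]]
    - [[0.015, 0.0021, -0.139], [0, 0, 0]]
    - [[0.017, 0.0024, -0.139], [0, 0, 0]]
    - [[0.019, 0.0027, -0.139], [0, 0, 0]]
    - [[0.02, 0.0028, -0.139], [0, 0, 0]]
    - [[0.02, 0.0028, -0.139], [0, 0, 0]]

```text
t: 17.35
eef_pos: [0.5394, -0.0329, 0.0212]
tcp_rot: [0.22, -3.134, 0.0]
force: [-0.2, 0.1, 0.5]
gripper_width: 0.0597
grasp_force: 0.3
```

Request:
servo_tool:
  rows:
    - [[0.001, 0.0001, 0], [0, 0, 0]]
    - [[0.001, 0.0001, 0], [0, 0, 0]]

```text
t: 17.6
eef_pos: [0.5397, -0.033, 0.0211]
tcp_rot: [0.219, -3.132, 0.001]
force: [-3.6, -0.5, 2.1]
gripper_width: 0.0596
grasp_force: 2.3
```

Request:
servo_tool:
  rows:
    - [[0.001, 0.0001, 0], [0, 0, 0]]
    - [[0.001, 0.0001, 0], [0, 0, 0]]

```text
t: 17.85
eef_pos: [0.5399, -0.0331, 0.021]
tcp_rot: [0.219, -3.131, 0.001]
force: [-6.9, -2.7, 3.7]
gripper_width: 0.0599
grasp_force: 3.8
```

Force builds up, so the board is flush on the fence. I'll back off, lift and measure the left edge against the line.

Request:
servo_tool:
  rows:
    - [[-0.004, -0.0006, 0], [0, 0, 0]]
    - [[-0.02, -0.0028, 0], [0, 0, 0]]
    - [[-0.03, -0.004, 0.05], [0, 0, 0]]
    - [[-0.05, 0.01, 0.1], [0, 0, 0]]
    - [[-0.07, 0.02, 0.14], [0, 0, 0]]
    - [[-0.07, 0.02, 0.14], [0, 0, 0]]
    - [[-0.07, 0.02, 0.14], [0, 0, 0]]

```text
t: 18.73
eef_pos: [0.4713, -0.0127, 0.1609]
tcp_rot: [-0.22, 3.133, 0.0]
force: [0.3, 0.0, -0.1]
gripper_width: 0.0597
grasp_force: 0.0
```

Run:
```python
from h import *
import pickle
s=status.sense(); print(s['t'],s['eef_pos'])
c=calibration('wrist'); im,d=capture('wrist'); cv2.imwrite('pics/w5.png',im); pickle.dump((c,d),open('w5.pkl','wb'))
cv2.imwrite('pics/w5c.png',cv2.resize(im[200:400,180:440],None,fx=3,fy=3,interpolation=cv2.INTER_CUBIC))
```

```text
18.725 [ 0.47127064 -0.01272316  0.16088354]
```

View pics/w5c.png

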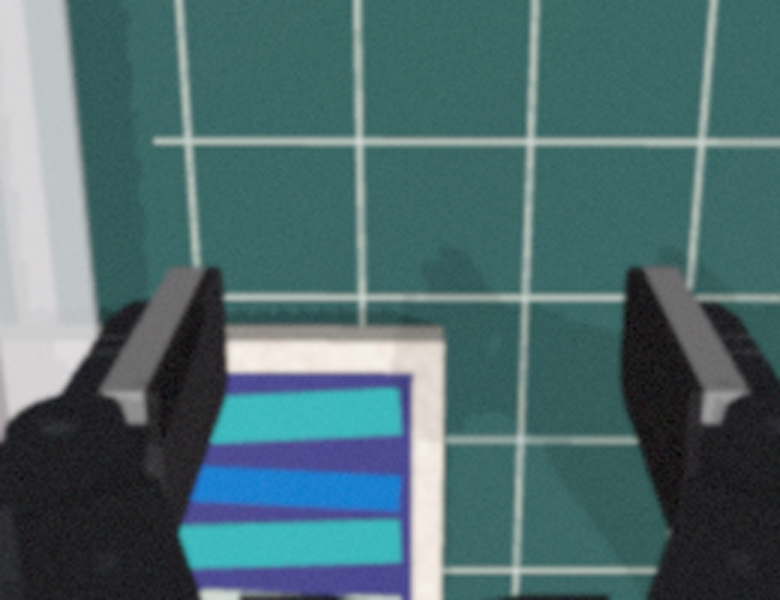

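The pointer is hidden behind the gripper here; the board corner shows at crop (444,330). I'll move to a pose that shows both the pointer and the left edge.

Request:
servo_tool:
  rows:
    - [[0.04, 0.008, 0.03], [0, 0, 0]]
    - [[0.074, 0.016, 0.04], [0, 0, 0]]
    - [[0.074, 0.016, 0.04], [0, 0, 0]]
    - [[0.074, 0.016, 0.04], [0, 0, 0]]
    - [[0.074, 0.016, 0.04], [0, 0, 0]]

```text
t: 19.4
eef_pos: [0.5444, 0.003, 0.2004]
tcp_rot: [0.219, -3.132, -0.0]
force: [-1.6, 0.1, 0.1]
gripper_width: 0.0595
grasp_force: 0.0
```

Run:
```python
from h import *
import pickle
s=status.sense(); print(s['t'],s['eef_pos'])
c=calibration('wrist'); im,d=capture('wrist'); pickle.dump((c,d,im),open('w6.pkl','wb'))
cv2.imwrite('pics/w6c.png',cv2.resize(im[210:390,250:430],None,fx=3.3,fy=3.3,interpolation=cv2.INTER_CUBIC))
```

```text
19.4 [0.54442439 0.00302875 0.20035921]
```

View pics/w6c.png

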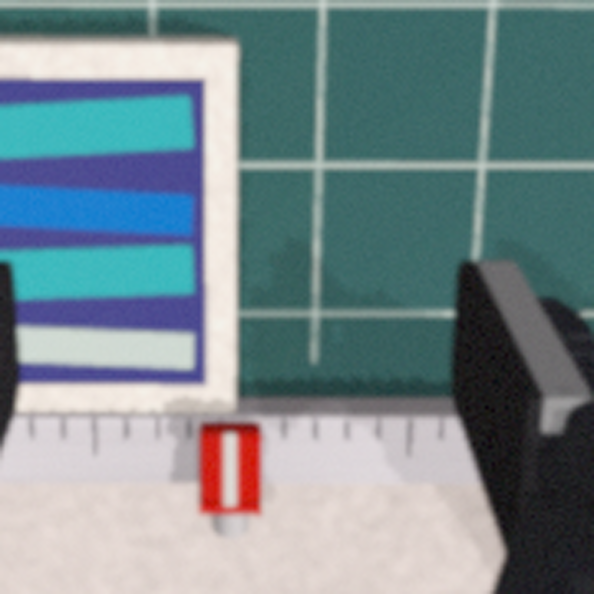

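The board lies flush on the fence, with its left edge at crop x≈238 and the white line's centre at x≈230. Next I'll measure the gap.

Run:
```python
from h import *
import pickle
c,d,im=pickle.load(open('w6.pkl','rb')); P=cloud(c,d); g=cv2.cvtColor(im,cv2.COLOR_BGR2GRAY).astype(float)
def edge(row,a,b):  # sub-pixel half-level crossing (bright->dark)
    s=g[row,a:b]; t=(s.max()+s.min())/2; i=np.where((s[:-1]>=t)&(s[1:]<t))[0][-1]; return a+i+(s[i]-t)/(s[i]-s[i+1])
E=[(edge(r,315,332),r) for r in (235,260,285,310,320)]
W=onplane(c,E,.032)[:,:2]; print('left',np.round(E,1).tolist(),W@u,W@v)
L=[]
for r in range(343,361,4):
    s=im[r,313:327].astype(float).min(-1); s=np.clip(s-60,0,None); L.append(((s*np.arange(313,327)).sum()/s.sum(),r))
print('line',np.round(L,1).tolist()); z=np.median(P[343:361,319:321,2]); print('z',z)
for zz in(.0395,.0415): W=onplane(c,L,zz)[:,:2]; print(zz,W@u,W@v)
```

```text
left [[321.7, 235.0], [321.2, 260.0], [321.5, 285.0], [321.5, 310.0], [321.5, 320.0]] [0.55198364 0.57732319 0.60380603 0.63150921 0.64295138] [-0.07133569 -0.0718838  -0.07162746 -0.07160226 -0.07159087]
line [[319.3, 343.0], [319.3, 347.0], [319.3, 351.0], [319.3, 355.0], [319.3, 359.0]]
z 0.04278610926606691
0.0395 [0.66519948 0.66992455 0.6746859  0.67948392 0.6843189 ] [-0.07390965 -0.07394341 -0.07394831 -0.07393972 -0.07397877]
0.0415 [0.66389558 0.66858946 0.67331938 0.67808573 0.68288879] [-0.07389853 -0.07393207 -0.07393693 -0.0739284  -0.07396719]
```

The left edge is 2.3 mm to the left of the line. That is within tolerance, but one small push from the left will centre it.

Request:
servo_tool:
  rows:
    - [[0.02, 0.03, 0], [0, 0, -0.18]]
    - [[0.04, 0.0406, 0], [0, 0, -0.36]]
    - [[0.0534, 0.0406, 0], [0, 0, -0.54]]
    - [[0.0534, 0.0406, 0], [0, 0, -0.72]]
    - [[0.0534, 0.0406, 0], [0, 0, -0.9]]
    - [[0.0534, 0.0406, 0], [0, 0, -1.08]]
    - [[0.0534, 0.0406, 0], [0, 0, -1.26]]
    - [[0.0534, 0.0406, 0], [0, 0, -1.44]]
    - [[0.0534, 0.0406, 0], [0, 0, -1.571]]
    - [[0.0534, 0.0406, 0], [0, 0, -1.571]]
    - [[0.0534, 0.0406, -0.04], [0, 0, -1.571]]
    - [[0.0534, 0.0406, -0.04], [0, 0, -1.571]]

```text
t: 20.95
eef_pos: [0.5967, 0.0437, 0.1585]
tcp_rot: [-2.056, -2.37, 0.006]
force: [0.2, 0.8, -0.6]
gripper_width: 0.06
grasp_force: 0.0
```

Request:
servo_tool:
  rows:
    - [[0, 0, -0.05], [0, 0, 0]]
    - [[0, 0, -0.1], [0, 0, 0]]
    - [[0, 0, -0.13], [0, 0, 0]]
    - [[0, 0, -0.1395], [0, 0, 0]]
    - [[0, 0, -0.1395], [0, 0, 0]]
    - [[0, 0, -0.1395], [0, 0, 0]]

```text
t: 21.7
eef_pos: [0.6003, 0.044, 0.0239]
tcp_rot: [2.059, 2.37, 0.003]
force: [0.7, -1.7, -0.3]
gripper_width: 0.0595
grasp_force: 0.0
```

Run:
```python
from h import *
s=status.sense(); print(s['t'],s['eef_pos'],s['force'],'UV',s['eef_pos'][:2]@u,s['eef_pos'][:2]@v)
```

```text
21.7 [0.60034749 0.04400786 0.02389289] [ 0.71708558 -1.68297881 -0.31507836] UV 0.6006500107029276 -0.03998738512907404
```

Request:
servo_tool:
  rows:
    - [[0, 0, 0], [0, 0, 0]]
    - [[0, 0, 0], [0, 0, 0]]

```text
t: 21.95
eef_pos: [0.5994, 0.044, 0.0226]
tcp_rot: [2.06, 2.371, 0.001]
force: [-0.2, -0.3, -0.5]
gripper_width: 0.0598
grasp_force: 0.0
```

Request:
servo_tool:
  rows:
    - [[0.0008, -0.006, 0], [0, 0, 0]]
    - [[0.0017, -0.012, 0], [0, 0, 0]]
    - [[0.0022, -0.016, 0], [0, 0, 0]]
    - [[0.0026, -0.0185, 0], [0, 0, 0]]
    - [[0.0029, -0.0205, 0], [0, 0, 0]]
    - [[0.0032, -0.0225, 0], [0, 0, 0]]
    - [[0.0032, -0.0225, 0], [0, 0, 0]]
    - [[0.0032, -0.0225, 0], [0, 0, 0]]

```text
t: 22.95
eef_pos: [0.6021, 0.0215, 0.0218]
tcp_rot: [-2.06, -2.372, 0.0]
force: [0.4, -0.0, 0.2]
gripper_width: 0.0597
grasp_force: 0.0
```

Run:
```python
from h import *
s=status.sense(); print(s['t'],s['eef_pos'],s['force'],'UV',s['eef_pos'][:2]@u,s['eef_pos'][:2]@v)
```

```text
22.95 [0.6021082  0.02149948 0.02179029] [ 0.43580355 -0.00812168  0.21970666] UV 0.599260480292547 -0.06252252286641459
```

Next I'll back off, lift, and return to the viewing pose to check.

Request:
servo_tool:
  rows:
    - [[-0.001, 0.008, 0], [0, 0, 0]]
    - [[-0.003, 0.02, 0], [0, 0, 0]]
    - [[-0.003, 0.02, 0.05], [0, 0, 0]]
    - [[-0.003, 0.02, 0.11], [0, 0, 0]]
    - [[-0.003, 0.02, 0.17], [0, 0, 0]]
    - [[-0.003, 0.02, 0.179], [0, 0, 0]]
    - [[-0.003, 0.02, 0.179], [0, 0, 0]]

```text
t: 23.82
eef_pos: [0.5994, 0.0421, 0.2011]
tcp_rot: [2.059, 2.371, 0.002]
force: [-1.0, -0.4, -0.8]
gripper_width: 0.0601
grasp_force: 0.0
```

Request:
servo_tool:
  rows:
    - [[-0.02, -0.01, 0], [0, 0, 0.18]]
    - [[-0.04, -0.03, 0], [0, 0, 0.36]]
    - [[-0.055, -0.0385, 0], [0, 0, 0.54]]
    - [[-0.055, -0.0385, 0], [0, 0, 0.72]]
    - [[-0.055, -0.0385, 0], [0, 0, 0.9]]
    - [[-0.055, -0.0385, 0], [0, 0, 1.08]]
    - [[-0.055, -0.0385, 0], [0, 0, 1.26]]
    - [[-0.055, -0.0385, 0], [0, 0, 1.44]]
    - [[-0.055, -0.0385, 0], [0, 0, 1.571]]
    - [[-0.055, -0.0385, 0], [0, 0, 1.571]]
    - [[-0.055, -0.0385, 0], [0, 0, 1.571]]

```text
t: 25.2
eef_pos: [0.5436, 0.0031, 0.1995]
tcp_rot: [0.217, -3.132, -0.0]
force: [0.1, -0.4, -0.4]
gripper_width: 0.0598
grasp_force: 0.0
```

Run:
```python
from h import *
s=status.sense(); print(s['t'],s['eef_pos'])
c=calibration('wrist'); im,d=capture('wrist'); cv2.imwrite('pics/w7.png',im); g=cv2.cvtColor(im,cv2.COLOR_BGR2GRAY).astype(float)
q=proj(c,[[*(.60*u-.0735*v),.032]])[0]; x=int(q[0]); print('pred',q)
def edge(r):
    s=g[r,x-12:x+12]; t=(s.max()+s.min())/2; i=np.where((s[:-1]>=t)&(s[1:]<t))[0][-1]; return x-12+i+(s[i]-t)/(s[i]-s[i+1])
rows=[int(proj(c,[[*(U*u-.0735*v),.032]])[0][1]) for U in(.56,.59,.62,.645)]
E=[(edge(r),r) for r in rows]; W=onplane(c,E,.032)[:,:2]; print('left',np.round(E,1).tolist(),W@u,W@v)
p=proj(c,[[*(.674*u-.0739*v),.041]])[0]; r=int(p[1]); a=int(p[0])
S=im[r-2:r+3,a-7:a+8].astype(float).min(-1).mean(0); S=np.clip(S-60,0,None); lx=(S*np.arange(a-7,a+8)).sum()/S.sum(); print('line',onplane(c,[(lx,r)],.041)[:,:2]@v, S.astype(int).tolist())
# far edge / fence and near edge columns at several V
for V in(-.085,-.1,-.115,-.13):
    o=[]
    for U in(.5403,.6603):
        f=proj(c,[[*(U*u+V*v),.032]])[0]; cx,ry=int(round(f[0])),int(round(f[1])); s=g[ry-9:ry+10,cx]; 
        k=np.argmax(np.abs(np.diff(s))) ; o.append((onplane(c,[(cx,ry-9+k+.5)],.032)[0,:2]@u).round(4))
    print(V,o)
```

```text
25.2 [0.54357389 0.0030556  0.19949644]
pred [319.50623026 282.67016533]
left [[320.3, 244.0], [320.2, 273.0], [320.3, 300.0], [320.2, 322.0]] [0.55985327 0.58973469 0.61897773 0.64389275] [-0.0726107  -0.07274214 -0.07280195 -0.0729289 ]
line [-0.07389257] [0, 0, 0, 0, 4, 75, 128, 149, 147, 121, 62, 0, 0, 0, 0]
-0.085 [np.float64(0.5396), np.float64(0.6502)]
-0.1 [np.float64(0.5395), np.float64(0.6502)]
-0.115 [np.float64(0.5395), np.float64(0.6501)]
-0.13 [np.float64(0.5394), np.float64(0.6501)]
```

Run:
```python
from h import *
import pickle
cw,_,i6=pickle.load(open('w6.pkl','rb')); i7=cv2.imread('pics/w7.png'); c7=calibration('wrist')
for c,im in((cw,i6),(c7,i7)):
    g=cv2.cvtColor(im,cv2.COLOR_BGR2GRAY).astype(float)
    o=[]
    for V in(-.085,-.1,-.115):
        f=proj(c,[[*(.5403*u+V*v),.032]])[0]; cx,ry=int(round(f[0])),int(round(f[1])); s=g[ry-9:ry+10,cx]
        i=np.where((s[:-1]<170)&(s[1:]>=170))[0][0]; o.append(float((onplane(c,[(cx,ry-9+i+(170-s[i])/(s[i+1]-s[i]))],.032)[0,:2]@u).round(4)))
    print(o)
```

```text
[0.5395, 0.5393, 0.5393]
[0.5398, 0.5397, 0.5397]
```

Still flush and parallel, so I'm handing in.

```bash
python3 -c "
from bench import arm; print(arm.sign_off())"
```

```text
the job is handed in; nothing more can be done
None
```

The board is handed in flush and parallel along the fence, its left edge about 1 mm left of the pointer's white line by the wrist camera. It was pushed flat the whole way; I did not re-measure the cutter head or the other things at the end, but no push showed a force suggesting anything else was touched.

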